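# Load the vial block and lift the carrier level

### The job

Fit the loose vial block into the empty recess of the blue carrier standing on the desk and press it down firmly until it is flush. Then lift the loaded carrier by its black T handle, level all the way, and finish while holding it still and level in the air, 10 to 20 cm clear of the desk, with both blocks flush in it. Keep the block upright, and leave the wipes canister, the sharps bin and the swab carton where they are.

Things in the scene. Friction and masses are not known exactly. Their poses are not given: they have to be found in the camera images.
- carrier: Blue loose carrier, slab 220 (x) x 104 (y) x 36 mm high, about 0.32 kg empty, at any yaw; origin: centre of its underside, z up. Two recesses open upward, 76 (x) x 90 (y) mm, 28 mm deep, 5 mm chamfer at the mouth, centred at x = +62 mm (empty) and -62 mm (holds a block). Between them a grey 16 x 16 mm post carries a black T handle, top at 114 mm.
- carrier_handle (a point): Centre of the carrier's black handle bar, 101 mm above the underside, over the middle of the carrier: bar 36 mm long along the carrier's x, 16 mm thick along its y (grip it across this), 26 mm high (from 88 to 114 mm above the underside). Axes as the carrier's.
- slot_floor (a point): Centre of the floor of the empty recess, 8 mm above the carrier's underside, 28 mm below the carrier's top face. Axes as the carrier's. The seated block's origin comes to this point.
- block: Loose vial block with green caps, on the desk: white slab 70 (x) x 84 (y) x 28 mm high, about 0.14 kg; origin: centre of its underside, z up. Fits the recess either way round (yaw or yaw + pi), 3 mm to spare each side; seated, slab and carrier tops are flush. Two rows of three capped vials (y = -29 and +29 mm) rise to 44 mm above the underside; a tab with an orange grip in the middle.
- block_grip (a point): Centre of the block's orange grip tab, 73 mm above the block's underside: tab 30 mm along the block's x, 12 mm thick along its y (grip it across this), from 56 to 88 mm above the underside, on a thinner grey stem 16 mm along x. Axes as the block's.
- seated_block: An identical vial block, with red caps, already seated in the recess at the carrier's -x; loose in it; origin at the centre of its underside, 8 mm above the carrier's underside. Do not take it out.
- wipes: Bystander: white and green wipes canister, 80 mm across, 150 mm high, loose, origin under its centre.
- sharps: Bystander: yellow sharps bin with a red lid, 116 mm across, about 145 mm high, loose, origin under its centre.
- swabs: Bystander: open cardboard carton of flat white packets, 100 x 160 x 55 mm, loose, origin under its centre.
Not all that is in view belongs to the job. What is shaped like the block but yellow is not meant. There is more than one size of the carrier; the job needs the larger.

How it is judged:
On the way, in this order (a step that is already met when the one before it is completed fails the run):
1. the block is flush in the empty recess and pressed down with more than 6 N while the carrier stands on the desk (z of block in the frame of slot_floor between -0.003 and 0.003 m and distance between block and slot_floor below 0.007 m and angle between the z axis of block and the z axis of carrier, either way round below 0.06 rad and contact force between block and carrier above 6 N and height (world z) of carrier below 0.01 m), for 0.1 s.
2. the loaded carrier is held by the fingers, level, more than 80 mm above the desk (height (world z) of carrier between 0.08 and 0.25 m and angle between carrier's own z axis and vertical below 0.12 rad and contact force between the fingers and carrier above 3 N and z of block in the frame of slot_floor between -0.003 and 0.003 m and distance between block and slot_floor below 0.007 m and angle between the z axis of block and the z axis of carrier, either way round below 0.06 rad), for 0.3 s.
At the end, for the whole second after the job is handed in: Only the fingers carry the carrier: underside 80 to 250 mm above the desk, tilt under 0.12 rad, slower than 30 mm/s and 0.15 rad/s. Green-capped block flush within 3 mm and 7 mm from centred; red-capped block still seated; arm touching neither block; bystanders moved under 25 mm (all of step 2 and z of seated_block in the frame of carrier between 0.004 and 0.012 m and linear speed of carrier below 0.03 m/s and angular speed of carrier below 0.15 rad/s and contact force between carrier and wipes below 0.1 N and contact force between carrier and sharps below 0.1 N and contact force between carrier and swabs below 0.1 N and contact force between the arm and block below 0.5 N and contact force between the arm and seated_block below 0.5 N and distance of each of wipes, sharps, swabs from where it was at the start of the episode below 0.025 m); the arm keeps its last pose, push and grip.
It fails at once if the carrier is tipped by more than 0.3 rad (angle between carrier's own z axis and vertical above 0.3 rad).
It fails at once if the vial block is tipped by more than 0.5 rad (angle between block's own z axis and vertical above 0.5 rad).
It fails at once if the seated block is taken out of its recess (z of seated_block in the frame of carrier above 0.03 m).
It fails at once if the wipes canister, sharps bin or swab carton is moved by more than 25 mm (distance of any of wipes, sharps, swabs from where it was at the start of the episode above 0.025 m).
It also fails if it takes over 59 s, if anything falls off the work surface, if the arm or the gripper's body presses on something with over 40 N, if the wrist force passes 120 N, or if a joint passes its speed limit or range.

### The arm

A 6-joint arm with a two-finger parallel gripper is mounted at the origin on the work surface. World frame = base frame: x ahead of the robot, y to its left, z up, the work surface at z = 0. Lengths are in m, angles in rad, forces in N, time in s.
With the tool pointing down it reaches from about 0.3 to 0.85 m from the base axis. Payload 4.2 kg.
Tool frame: the origin (TCP) lies at the very end of the fingers, on their centre line; the grasp point (between the pads) lies 19 mm behind it; z points along the fingers, y is the line along which they close (so a half turn about z gives the same grasp; the last joint's range is limited). The gripper opens to 91 mm and grips with 3 to 60 N. Pads are 32 mm wide; open, the fingers measure 118 mm over their backs; the gripper's body (76 mm by 178 mm) begins 60 mm behind the grasp point.
Start: joints at [1.22, 0.32, 1.565, -0, 1.257, -0.02], TCP at [0.187, 0.544, 0.214] pointing down, gripper open.
Joint ranges: [-3.11, 3.11], [-0.84, 2.01], [0.21, 2.61], [-1.34, 4.49], [0.05, 2.63], [-2.56, 2.56]. Speed limits (rad/s): [2.57, 2.57, 3.14, 3.14, 3.14, 3.14].

### API

Orientations are given as a unit quaternion [x, y, z, w].
In Python, from rig import env gives the robot as it stands.
- The arm moves only by the tool send_rows, never from a script. Its arguments are lists of equal length, an entry for each row: "slide": the shift along the tool's x, y, z as a fraction of full scale, a list of three; "rot": the turn, a rotation vector about the tool's x, y, z as a fraction of full scale, a list of three. A call has 1 to 5 rows; each row is the pose to reach, as a shift and turn from the pose commanded when the call began, along the tool's axes at that moment; what a row does not reach only later rows make up. Full scale, the value 1, is 0.1 m for a shift and 90 degrees for a turn. A row lasts 1/12 s, in which the tool goes at most 41.7 mm and 7.16 degrees, less where a joint would pass 70% of its speed; a pose out of reach is approached as far as the arm can. A call with a number of a shift or a turn outside -1 to 1 is refused whole. A call with a gripper value outside its range is refused whole. "fingers" is the opening, from 0 (shut) to 1 (fully open), set as the call begins (left out, the last holds). The fingers move at their own pace and stop on an object; the grip force is fixed at half the most. Time passes only in rows, so rows that repeat a pose let the fingers close. It gives the time, the measured TCP pose, the force, the opening and the grip force at its end, in the units of the state.
- env.observe(): the state, without advancing time (a new reading comes with each control period).
- env.snapshot(name): name is "side" or "top" or "wrist"; returns a dict with "pixels" (400x640x3 uint8, red, green, blue), "mtx" (3x3 intrinsics, pixels), "R" (3x3) and "t" (3): a world point X has camera coordinates R X + t. Camera axes: x right, y down, z forward; pixel columns grow to the right and rows downward; lengths in m; the calibration is good to about 2 mm. A picture is of the moment at which its call begins. There is no depth.
- env.close_job(): hands the job in; it is judged then, once.
Trained networks look in a picture, given as the dict that the camera call returned (one of the last four; its "shot" number tells which), for a name from the list of things; names that differ only in an ending like _2 or _b are one class to them, and where a whole thing is asked for, a point or a joint stands for the part that bears it (a point fixed in the world has none). Each returns a list of dicts, best first, with "p" (0 to 1); they miss things now and then, are a little off and sometimes report something else, mostly with a low value. They report only what shows in the picture. A call takes as long as a camera call. They do not tell look-alikes from the thing itself.
- env.boxes_of(query, picture): "xyz" ([x, y, z] in m, in the coordinates of the camera as it stood for that picture, good to about 4 mm: the middle of the surface that is visible of it).
- env.spot_point(query, picture): "xyz" ([x, y, z] in m, in the coordinates of the camera as it stood for that picture, good to about 4 mm: a listed point, or the origin of a listed thing).
The state is a dict: "clock": time; "joint_pos": joint angles; "joint_vel": joint speeds; "joint_torque": joint torques, N m; "tool_pos": TCP position; "eef_rot": TCP orientation; "force": force on the tool from outside, world axes, zero at the start; "ft_torque": the same for the moment, N m; "grip_width": finger opening in m; "finger_force": force on a finger pad.
Only numpy, scipy, OpenCV 4.12 (cv2) and the standard library are available. Lean on these libraries where they do the work, as an engineer would, in place of code of your own. Each camera call takes 0.05 s, during which the arm holds its last target. There are 200 camera calls.

## Working session

There is one attempt and no reset: what is moved stays moved. The work goes in short steps, Python scripts to look and compute and a tool call to move; the robot and the scene stay as the last step left them, time stands still between calls to the robot, and variables do not carry over. Pictures are saved under pics/ and viewed, at most 12 in all, crops included, and the job is handed in when it is done.

Besides the shell and the picture viewer there is one more tool, called by a JSON object that holds its "fn" and its "kwargs", one argument or row to a line. send_rows: Moves the arm, as the interface text tells. Its arguments: {"type":"object","properties":{"slide":{"type":"array"},"rot":{"type":"array"},"fingers":{"type":"number"}},"required":["slide","rot"]}

```bash
ls; mkdir -p pics; cat > h.py <<'E'
from rig import env
import numpy as np, cv2
from scipy.spatial.transform import Rotation as Ro
def w(p,xyz): return p["R"].T@(np.array(xyz)-p["t"])
def save(p,n): cv2.imwrite(f"pics/{n}.png",p["pixels"][:,:,::-1])
E
python3 - <<'E'
from h import *
o=env.observe(); print(o["clock"],o["tool_pos"],o["eef_rot"],o["force"])
ims=[]
for n in ["top","side"]:
    p=env.snapshot(n); save(p,n+"0")
    print(n,p["t"],p["R"].round(3).tolist(),p["mtx"][0,0])
    for q in ["carrier","carrier_handle","slot_floor","block","block_grip","seated_block","wipes","sharps","swabs"]:
        for d in env.spot_point(q,p)[:3]: print(q,round(d["p"],2),w(p,d["xyz"]).round(3))
E
```

```text
pics
0.0 [0.18658883 0.54334693 0.21313322] [ 1.64637022e-01  9.86353842e-01 -8.51726788e-04 -1.56550042e-04] [-0.15608815  0.09349225  0.31970712]
top [-0.00472528  0.62721468  1.45876977] [[0.002, -1.0, 0.013], [-0.982, -0.005, -0.186], [0.186, -0.013, -0.982]] 425.876824294784
carrier 0.97 [ 0.638 -0.327 -0.001]
carrier 0.28 [0.478 0.469 0.001]
carrier_handle 0.96 [ 0.51  -0.125  0.098]
carrier_handle 0.75 [ 0.638 -0.326  0.075]
slot_floor 0.81 [ 0.572 -0.104  0.008]
slot_floor 0.68 [ 0.682 -0.329  0.011]
block 0.96 [0.535 0.171 0.003]
block 0.95 [0.677 0.209 0.002]
block_grip 0.83 [0.532 0.163 0.072]
block_grip 0.61 [0.675 0.207 0.072]
seated_block 0.8 [ 0.448 -0.145  0.011]
wipes 0.77 [ 0.467 -0.444 -0.003]
sharps 0.84 [0.476 0.469 0.001]
swabs 0.87 [ 0.786  0.031 -0.007]
swabs 0.27 [ 0.474  0.468 -0.002]
side [0.59802138 0.10224076 1.86174773] [[-0.991, -0.136, -0.013], [-0.086, 0.696, -0.713], [0.106, -0.705, -0.701]] 510.5577701815007
carrier 0.91 [ 0.641 -0.322 -0.002]
carrier 0.75 [ 0.517 -0.129 -0.002]
carrier_handle 0.66 [ 0.511 -0.126  0.106]
carrier_handle 0.66 [ 0.643 -0.33   0.07 ]
carrier_handle 0.63 [ 0.534  0.168 -0.002]
slot_floor 0.87 [ 0.571 -0.112  0.008]
slot_floor 0.82 [ 0.683 -0.324  0.006]
block 0.77 [ 0.535  0.168 -0.003]
block 0.7 [ 0.511 -0.127  0.104]
block_grip 0.69 [0.536 0.171 0.07 ]
seated_block 0.82 [ 0.453 -0.142  0.005]
wipes 0.77 [ 0.468 -0.446 -0.005]
sharps 0.94 [ 0.481  0.467 -0.003]
sharps 0.64 [0.536 0.166 0.07 ]
sharps 0.24 [ 0.511 -0.126  0.103]
```

View pics/top0.png

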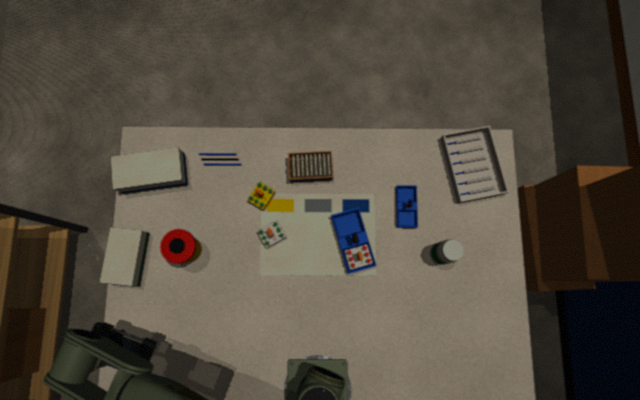

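View pics/side0.png

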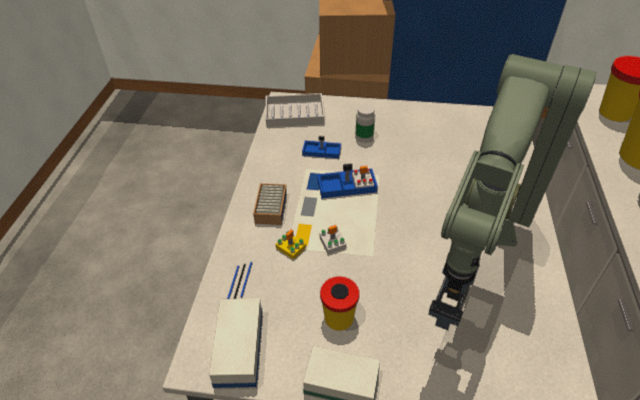

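The top view shows the green-capped block at about px (271,234) and the yellow look-alike at (262,195). The large carrier is at (352,240), with its empty recess on the far side, and the small carrier is at (406,207). The sharps bin is at (180,247), the wipes at (447,252) and the swab carton at (310,166). The side view agrees with this.

```bash
cat >> h.py <<'E'
def go(pos,closing=None,o=None):
    """print slide/rot (full-scale units) to reach pos, tool down, tool y along world angle 'closing' (nearest half turn)"""
    o=o or env.observe(); R=Ro.from_quat(o["eef_rot"]); M=R.as_matrix()
    print("clock",round(o["clock"],2),"pos",np.round(o["tool_pos"],4),"toolx",M[:,0].round(3),"toolz",M[:,2].round(3),"F",np.round(o["force"],1),"w",o["grip_width"],"j6",np.round(o["joint_pos"],2))
    print("slide",(M.T@(np.array(pos)-o["tool_pos"])/0.1).round(3))
    if closing is not None:
        for c in (closing,closing+np.pi):
            y=np.array([np.cos(c),np.sin(c),0]); z=np.array([0,0,-1.]); x=np.cross(y,z)
            T=np.stack([x,y,z],1); rv=Ro.from_matrix(M.T@T).as_rotvec()
            print("rot",(rv/(np.pi/2)).round(4))
E
python3 - <<'E'
from h import *
o=env.observe(); p=env.snapshot("wrist"); c=-p["R"].T@p["t"]; M=Ro.from_quat(o["eef_rot"]).as_matrix()
print("cam in tool",(M.T@(c-o["tool_pos"])).round(3)); print((p["R"]@M).round(3), p["mtx"][0,0])
go([0.535,0.168,0.26])
E
```

```text
cam in tool [ 0.074  0.    -0.17 ]
[[ 0.001  1.    -0.   ]
 [-0.965  0.001 -0.264]
 [-0.264  0.001  0.965]] 283.9669857001911
clock 1.05 pos [0.1868 0.5438 0.214 ] toolx [-0.946  0.325 -0.   ] toolz [ 0.  0. -1.] F [-0.5  0.3 -0.3] w 0.09128914517727324 j6 [ 1.22  0.32  1.56 -0.    1.26 -0.02]
slide [-4.514 -2.424 -0.46 ]
```

{"fn": "send_rows", "kwargs": {
  "slide": [
    [-0.4,-0.2,-0.09],
    [-0.8,-0.4,-0.09],
    [-0.9,-0.48,-0.09]
  ],
  "rot": [
    [0,0,0],
    [0,0,0],
    [0,0,0]
  ],
  "fingers": 1
}}

```text
clock: 1.3
tool_pos: [0.2585, 0.4671, 0.2234]
eef_rot: [0.165, 0.986, -0.0, 0.001]
force: [-0.7, 0.3, 0.4]
grip_width: 0.0911
finger_force: 0.0
```

{"fn": "send_rows", "kwargs": {
  "slide": [
    [-0.4,-0.2,-0.09],
    [-0.8,-0.4,-0.09],
    [-0.9,-0.48,-0.09]
  ],
  "rot": [
    [0,0,0],
    [0,0,0],
    [0,0,0]
  ]
}}

```text
clock: 1.55
tool_pos: [0.3285, 0.3921, 0.2326]
eef_rot: [0.166, 0.986, 0.0, 0.001]
force: [-0.6, 0.6, -1.3]
grip_width: 0.0913
finger_force: 0.0
```

{"fn": "send_rows", "kwargs": {
  "slide": [
    [-0.4,-0.2,-0.09],
    [-0.8,-0.4,-0.09],
    [-0.9,-0.48,-0.09]
  ],
  "rot": [
    [0,0,0],
    [0,0,0],
    [0,0,0]
  ]
}}

```text
clock: 1.8
tool_pos: [0.3983, 0.3174, 0.2416]
eef_rot: [0.166, 0.986, 0.0, 0.001]
force: [-0.3, -0.1, 0.0]
grip_width: 0.0911
finger_force: 0.0
```

{"fn": "send_rows", "kwargs": {
  "slide": [
    [-0.4,-0.2,-0.09],
    [-0.8,-0.4,-0.09],
    [-0.9,-0.48,-0.09]
  ],
  "rot": [
    [0,0,0],
    [0,0,0],
    [0,0,0]
  ]
}}

```text
clock: 2.05
tool_pos: [0.468, 0.2426, 0.2506]
eef_rot: [0.166, 0.986, -0.0, 0.002]
force: [0.5, 0.4, -0.0]
grip_width: 0.0916
finger_force: 0.0
```

{"fn": "send_rows", "kwargs": {
  "slide": [
    [-0.4,-0.2,-0.09],
    [-0.8,-0.4,-0.09],
    [-0.9,-0.48,-0.09],
    [-0.9,-0.48,-0.09],
    [-0.9,-0.48,-0.09]
  ],
  "rot": [
    [0,0,0],
    [0,0,0],
    [0,0,0],
    [0,0,0],
    [0,0,0]
  ]
}}

```text
clock: 2.47
tool_pos: [0.5347, 0.17, 0.2586]
eef_rot: [0.166, 0.986, 0.0, -0.0]
force: [-0.0, 0.3, 0.5]
grip_width: 0.0912
finger_force: 0.0
```

```bash
python3 - <<'E'
from h import *
p=env.snapshot("wrist"); save(p,"w1"); np.savez("w1",**{k:p[k] for k in("pixels","mtx","R","t")})
for q in ["block","block_grip"]:
    for d in env.spot_point(q,p)[:2]: print(q,round(d["p"],2),w(p,d["xyz"]).round(4))
E
```

```text
block 0.65 [5.382e-01 1.703e-01 1.000e-04]
block 0.58 [0.6748 0.207  0.0007]
block_grip 0.8 [0.6774 0.2076 0.0742]
block_grip 0.71 [0.536  0.1648 0.0755]
```

View pics/w1.png

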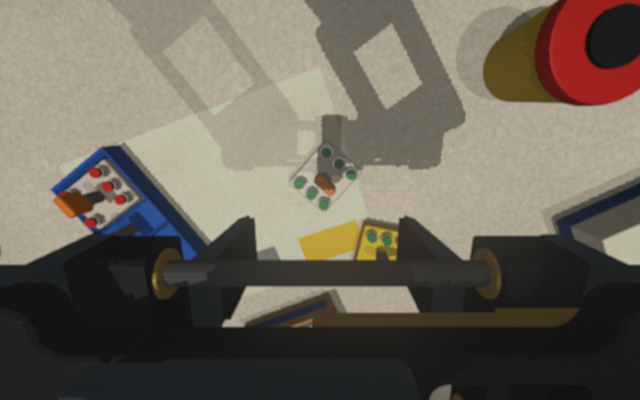

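The block is at px (325,178). Its cap rows run from (299,183) to (324,203) and from (326,152) to (351,174), and the orange tab is at (325,185). I'll refine its pose from the cap centres at z = 0.044.

```bash
cat >> h.py <<'E'
def ray(p,uv,z):
    d=np.linalg.solve(p["mtx"],[uv[0],uv[1],1.]); d=p["R"].T@d; c=-p["R"].T@p["t"]
    return c+d*(z-c[2])/d[2]
def blobs(p,m,a0=12,a1=4000):
    n,l,s,c=cv2.connectedComponentsWithStats(m.astype(np.uint8)); return [(c[i],s[i,4]) for i in range(1,n) if a0<=s[i,4]<=a1]
E
python3 - <<'E'
from h import *
p=dict(np.load("w1.npz"))
hsv=cv2.cvtColor(p["pixels"],cv2.COLOR_RGB2HSV)
m=cv2.inRange(hsv,(50,70,25),(90,255,255)); m[:,:280]=0; m[:,370:]=0; m[:140]=0; m[215:]=0
P=[]
for c,a in blobs(p,m): X=ray(p,c,0.042); P.append(X); print(c.round(1),a,X.round(4))
r=cv2.minAreaRect(np.array(P)[:,:2].astype(np.float32)*1000); print(r)
m=cv2.inRange(hsv,(3,130,60),(16,255,255)); m[:,:280]=0; m[:,370:]=0;m[230:]=0
for c,a in blobs(p,m): print("orange",c.round(1),a,ray(p,c,0.08).round(4))
E
```

```text
[351.  174.7] 56 [0.5418 0.204  0.042 ]
[298.6 183.4] 62 [0.5297 0.1314 0.042 ]
[311.  194.1] 64 [0.5497 0.1425 0.042 ]
[323.3 204.6] 59 [0.5699 0.1537 0.042 ]
((535.7911987304688, 167.64224243164062), (45.9607048034668, 57.55876159667969), 29.23003387451172)
orange [324.8 185.1] 183 [0.5362 0.1679 0.08  ]
```

{"fn": "send_rows", "kwargs": {
  "slide": [
    [0,0,0.2],
    [0,0,0.4],
    [0,0,0.6],
    [0,0,0.8],
    [0,0,0.9]
  ],
  "rot": [
    [0,0,-0.07],
    [0,0,-0.14],
    [0,0,-0.21],
    [0,0,-0.28],
    [0,0,-0.35]
  ]
}}

```text
clock: 3.03
tool_pos: [0.5322, 0.1716, 0.1668]
eef_rot: [-0.113, 0.994, -0.0, -0.002]
force: [-0.1, -1.3, 0.2]
grip_width: 0.0912
finger_force: 0.0
```

{"fn": "send_rows", "kwargs": {
  "slide": [
    [0,0,0],
    [0,0,0],
    [0,0,0],
    [0,0,0],
    [0,0,0]
  ],
  "rot": [
    [0,0,-0.07],
    [0,0,-0.14],
    [0,0,-0.183],
    [0,0,-0.183],
    [0,0,-0.183]
  ]
}}

```text
clock: 3.45
tool_pos: [0.5338, 0.1717, 0.1692]
eef_rot: [-0.25, 0.968, 0.0, 0.0]
force: [0.2, 0.2, -0.5]
grip_width: 0.0914
finger_force: 0.0
```

```bash
python3 - <<'E'
from h import *
go([0.5358,0.1676,0.056],np.radians(119.1))
p=env.snapshot("wrist"); save(p,"w2"); np.savez("w2",**{k:p[k] for k in("pixels","mtx","R","t")})
hsv=cv2.cvtColor(p["pixels"],cv2.COLOR_RGB2HSV)
for nm,lo,hi,z in [("g",(50,70,25),(90,255,255),.042),("o",(3,130,60),(16,255,255),.08)]:
    for c,a in blobs(p,cv2.inRange(hsv,lo,hi),30): print(nm,c.round(1),a,ray(p,c,z).round(4))
E
```

```text
clock 3.45 pos [0.5338 0.1717 0.1692] toolx [-0.875 -0.485 -0.   ] toolz [ 0.  0. -1.] F [ 0.2  0.2 -0.5] w 0.09136651736982285 j6 [ 0.29  0.33  1.67  0.    1.14 -1.79]
slide [ 0.003 -0.046  1.132]
rot [ 0.0001  0.0002 -0.0011]
rot [ 3.0000e-04 -2.0000e-04  1.9989e+00]
g [294.4 171.5] 111 [0.5296 0.1307 0.042 ]
g [349.4 171.4] 119 [0.5013 0.1814 0.042 ]
g [294.9 192.7] 106 [0.5497 0.1418 0.042 ]
g [349.  192.5] 102 [0.5213 0.1926 0.042 ]
g [295.7 213.1] 99 [0.5698 0.1532 0.042 ]
g [348.6 213. ] 97 [0.5415 0.2039 0.042 ]
g [316.6 297.5] 88 [0.6519 0.2238 0.042 ]
g [265.2 304.2] 89 [0.6901 0.1741 0.042 ]
g [326.1 309.8] 49 [0.6612 0.2421 0.042 ]
g [275.6 318.4] 87 [0.7019 0.194  0.042 ]
o [321.7 201.5] 348 [0.5348 0.1671 0.08  ]
o [291.2 318.7] 310 [0.6644 0.2013 0.08  ]
```

{"fn": "send_rows", "kwargs": {
  "slide": [
    [0,-0.05,0.3],
    [0,-0.05,0.6],
    [0,-0.05,0.85],
    [0,-0.05,0.95],
    [0,-0.05,1.0]
  ],
  "rot": [
    [0,0,0],
    [0,0,0],
    [0,0,0],
    [0,0,0],
    [0,0,0]
  ]
}}

```text
clock: 3.92
tool_pos: [0.5357, 0.1663, 0.0674]
eef_rot: [-0.25, 0.968, 0.0, -0.002]
force: [0.2, 0.0, -0.3]
grip_width: 0.0915
finger_force: 0.0
```

{"fn": "send_rows", "kwargs": {
  "slide": [
    [0,0,0.1],
    [0,0,0.14],
    [0,0,0.14]
  ],
  "rot": [
    [0,0,0],
    [0,0,0],
    [0,0,0]
  ]
}}

```text
clock: 4.17
tool_pos: [0.5369, 0.1665, 0.0549]
eef_rot: [-0.25, 0.968, 0.0, 0.0]
force: [-0.1, 0.1, 0.4]
grip_width: 0.0916
finger_force: 0.0
```

{"fn": "send_rows", "kwargs": {
  "slide": [
    [0,0,0],
    [0,0,0],
    [0,0,0],
    [0,0,0],
    [0,0,0]
  ],
  "rot": [
    [0,0,0],
    [0,0,0],
    [0,0,0],
    [0,0,0],
    [0,0,0]
  ],
  "fingers": 0
}}

```text
clock: 4.58
tool_pos: [0.5371, 0.1664, 0.0554]
eef_rot: [-0.251, 0.968, 0.0, 0.0]
force: [0.2, 0.0, -0.4]
grip_width: 0.0607
finger_force: 0.0
```

{"fn": "send_rows", "kwargs": {
  "slide": [
    [0,0,0],
    [0,0,0],
    [0,0,0],
    [0,0,0],
    [0,0,0]
  ],
  "rot": [
    [0,0,0],
    [0,0,0],
    [0,0,0],
    [0,0,0],
    [0,0,0]
  ]
}}

```text
clock: 5.0
tool_pos: [0.5368, 0.1663, 0.0549]
eef_rot: [-0.251, 0.968, 0.0, 0.0]
force: [0.1, -1.1, 0.3]
grip_width: 0.0273
finger_force: 0.0
```

{"fn": "send_rows", "kwargs": {
  "slide": [
    [0,0,0],
    [0,0,0],
    [0,0,0],
    [0,0,0],
    [0,0,0]
  ],
  "rot": [
    [0,0,0],
    [0,0,0],
    [0,0,0],
    [0,0,0],
    [0,0,0]
  ]
}}

```text
clock: 5.42
tool_pos: [0.5368, 0.1664, 0.0549]
eef_rot: [-0.25, 0.968, 0.0, -0.0]
force: [-0.4, 0.7, -0.0]
grip_width: 0.0122
finger_force: 30.0
```

{"fn": "send_rows", "kwargs": {
  "slide": [
    [0,0,-0.2],
    [0,0,-0.4],
    [0,0,-0.6],
    [0,0,-0.8],
    [0,0,-1.0]
  ],
  "rot": [
    [0,0,0],
    [0,0,0],
    [0,0,0],
    [0,0,0],
    [0,0,0]
  ]
}}

```text
clock: 5.83
tool_pos: [0.5364, 0.1661, 0.1555]
eef_rot: [-0.251, 0.968, -0.0, -0.0]
force: [-0.1, 1.3, -2.3]
grip_width: 0.0119
finger_force: 30.0
```

{"fn": "send_rows", "kwargs": {
  "slide": [
    [0,0,-0.2],
    [0,0,-0.4],
    [0,0,-0.6],
    [0,0,-0.7],
    [0,0,-0.7]
  ],
  "rot": [
    [0,0,0],
    [0,0,0],
    [0,0,0],
    [0,0,0],
    [0,0,0]
  ]
}}

```text
clock: 6.25
tool_pos: [0.538, 0.1666, 0.2271]
eef_rot: [-0.251, 0.968, 0.0, 0.002]
force: [-0.7, 0.0, -1.7]
grip_width: 0.0117
finger_force: 30.0
```

```bash
python3 - <<'E'
from h import *
go([0.54,0.03,0.24],np.radians(106))
E
```

```text
clock 6.25 pos [0.538  0.1666 0.2271] toolx [-0.874 -0.485 -0.005] toolz [ 0.005  0.001 -1.   ] F [-0.7  0.  -1.7] w 0.011715372840660494 j6 [ 0.28  0.29  1.57 -0.    1.27 -1.8 ]
slide [ 0.644 -1.204 -0.13 ]
rot [-0.0004  0.003   0.1446]
rot [-4.3000e-03 -6.0000e-04 -1.8554e+00]
```

{"fn": "send_rows", "kwargs": {
  "slide": [
    [0.05,-0.25,0],
    [0.1,-0.5,-0.1],
    [0.14,-0.75,-0.13],
    [0.14,-0.8,-0.13]
  ],
  "rot": [
    [0,0,0],
    [0,0,0],
    [0,0,0],
    [0,0,0]
  ]
}}

```text
clock: 6.58
tool_pos: [0.5641, 0.0863, 0.2371]
eef_rot: [-0.249, 0.968, -0.001, -0.0]
force: [0.4, -0.7, -1.6]
grip_width: 0.012
finger_force: 30.0
```

{"fn": "send_rows", "kwargs": {
  "slide": [
    [0,-0.2,0],
    [0,-0.4,0],
    [0,-0.6,0],
    [0,-0.68,0],
    [0,-0.68,0]
  ],
  "rot": [
    [0,0,0.05],
    [0,0,0.1],
    [0,0,0.144],
    [0,0,0.144],
    [0,0,0.144]
  ]
}}

```text
clock: 7.0
tool_pos: [0.5964, 0.029, 0.2362]
eef_rot: [-0.14, 0.99, 0.0, -0.001]
force: [-0.3, -0.1, -1.4]
grip_width: 0.0119
finger_force: 30.0
```

```bash
python3 - <<'E'
from h import *
go([0.571,-0.108,0.24],np.radians(106))
p=env.snapshot("wrist"); save(p,"w3"); np.savez("w3",**{k:p[k] for k in("pixels","mtx","R","t")})
for q in ["carrier","carrier_handle","slot_floor","seated_block","block","block_grip"]:
    for d in env.spot_point(q,p)[:2]: print(q,round(d["p"],2),w(p,d["xyz"]).round(4))
E
```

```text
clock 7.0 pos [0.5964 0.029  0.2362] toolx [-0.961 -0.276  0.002] toolz [-0.002 -0.    -1.   ] F [-0.3 -0.1 -1.4] w 0.011902805509822346 j6 [ 0.03  0.34  1.47 -0.    1.33 -1.82]
slide [ 0.623 -1.247 -0.037]
rot [ 0.0004 -0.0015  0.0005]
rot [ 2.4000e-03  6.0000e-04 -1.9995e+00]
carrier 0.77 [ 0.514  -0.1244 -0.0035]
carrier 0.75 [ 0.6412 -0.327  -0.0013]
carrier_handle 0.82 [ 0.5122 -0.1273  0.101 ]
carrier_handle 0.59 [ 0.6464 -0.327   0.0703]
slot_floor 0.87 [ 0.6882 -0.3279  0.0062]
slot_floor 0.68 [ 0.5727 -0.109   0.0069]
seated_block 0.87 [ 0.4547 -0.1445  0.0048]
block 0.66 [0.4801 0.4673 0.0026]
block 0.58 [0.5959 0.0315 0.1815]
block_grip 0.77 [0.6781 0.207  0.0732]
block_grip 0.58 [0.5978 0.0237 0.2554]
```

View pics/w3.png

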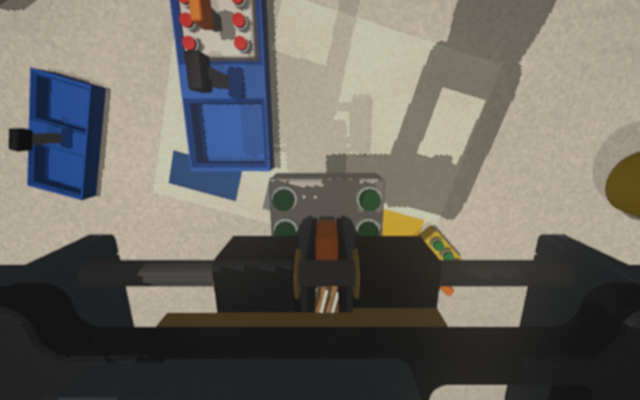

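The large carrier is at px (180–270, 0–170). Its empty recess is at about (192–270, 100–165) and its handle at (200,72). The small carrier is at (65,130). The held block sits level at about (327,200). I'll rectify the carrier's top plane to measure it.

```bash
cat > rect.py <<'E'
from h import *
def rect(p,c,yaw,z,name,xr=(-.13,.13),yr=(-.08,.08),s=3000):
    ex=np.array([np.cos(yaw),np.sin(yaw),0]); ey=np.array([-ex[1],ex[0],0]); o=np.array([c[0],c[1],z])
    K=p["mtx"]; H=K@np.stack([p["R"]@ex,p["R"]@ey,p["R"]@o+p["t"]],1)
    A=np.array([[1/s,0,xr[0]],[0,-1/s,yr[1]],[0,0,1]])
    W,Hh=int((xr[1]-xr[0])*s),int((yr[1]-yr[0])*s)
    img=cv2.warpPerspective(p["pixels"],H@A,(W,Hh),flags=cv2.INTER_LINEAR|cv2.WARP_INVERSE_MAP)
    g=img.copy()
    def R(x0,x1,y0,y1,col): cv2.rectangle(g,(int((x0-xr[0])*s),int((yr[1]-y1)*s)),(int((x1-xr[0])*s),int((yr[1]-y0)*s)),col,1)
    R(-.11,.11,-.052,.052,(255,255,255)); R(.024,.10,-.045,.045,(255,255,0)); R(.019,.105,-.05,.05,(0,255,0))
    cv2.imwrite(f"pics/{name}.png",g[:,:,::-1]); return img
if __name__=="__main__":
    p=dict(np.load("w3.npz")); rect(p,(0.5125,-0.126),np.radians(16.2),.036,"r3")
E
python3 rect.py
```

```text
(no output)
```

View pics/r3.png

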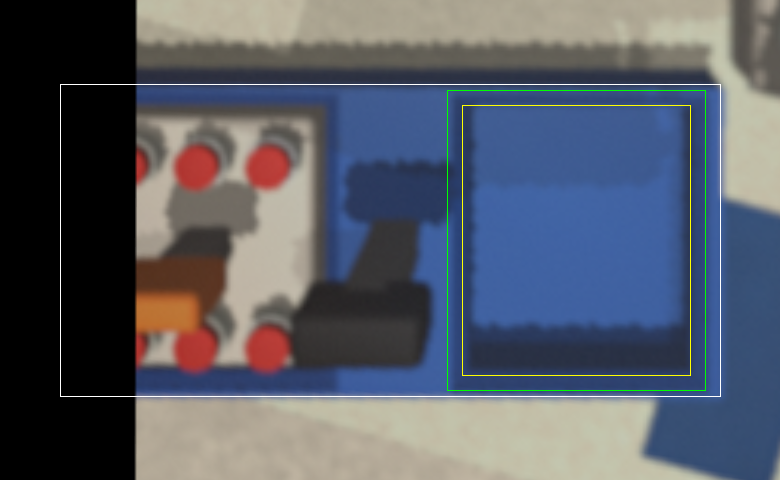

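```bash
python3 - <<'E'
from h import *
p=dict(np.load("w3.npz")); o=env.observe(); M=Ro.from_quat(o["eef_rot"]).as_matrix()
g=cv2.GaussianBlur(p["pixels"],(3,3),0); hsv=cv2.cvtColor(g,cv2.COLOR_RGB2HSV)
m=cv2.inRange(hsv,(50,70,25),(90,255,255)); m[:170]=0;m[260:]=0;m[:,:260]=0;m[:,400:]=0
for c,a in blobs(p,m,30): X=ray(p,c,o["tool_pos"][2]-.055+.044); print(c.round(1),a,(M.T@(X-o["tool_pos"])*1000).round(1))
go([0.5720,-0.1087,0.24],np.radians(106.2))
E
```

```text
[369.8 200.2] 301 [24.7 26.5 11. ]
[283.5 200.8] 181 [ 24.4 -29.9  11. ]
[284.6 229.6] 171 [  4.3 -30.   11. ]
[367.8 229.7] 203 [ 4.2 26.  11. ]
clock 7.35 pos [0.596 0.031 0.238] toolx [-0.961 -0.278 -0.   ] toolz [ 0.  0. -1.] F [-0.4  0.1 -1.1] w 0.01174641002143305 j6 [ 0.03  0.34  1.47  0.    1.33 -1.82]
slide [ 0.619 -1.275 -0.02 ]
rot [ 0.0002  0.0001 -0.0006]
rot [ 1.0000e-04 -3.0000e-04  1.9994e+00]
```

{"fn": "send_rows", "kwargs": {
  "slide": [
    [0.1,-0.2,0],
    [0.2,-0.4,0],
    [0.3,-0.6,0],
    [0.305,-0.63,0]
  ],
  "rot": [
    [0,0,0],
    [0,0,0],
    [0,0,0],
    [0,0,0]
  ]
}}

```text
clock: 7.68
tool_pos: [0.5836, -0.0413, 0.2382]
eef_rot: [-0.139, 0.99, -0.001, -0.0]
force: [-0.4, -0.2, -2.2]
grip_width: 0.0119
finger_force: 30.0
```

{"fn": "send_rows", "kwargs": {
  "slide": [
    [0.1,-0.2,0.1],
    [0.2,-0.4,0.3],
    [0.3,-0.6,0.5],
    [0.305,-0.63,0.7],
    [0.305,-0.63,0.8]
  ],
  "rot": [
    [0,0,0],
    [0,0,0],
    [0,0,0],
    [0,0,0],
    [0,0,0]
  ]
}}

```text
clock: 8.1
tool_pos: [0.5713, -0.1081, 0.1557]
eef_rot: [-0.139, 0.99, 0.001, -0.002]
force: [-0.6, 0.4, -1.8]
grip_width: 0.0121
finger_force: 30.0
```

{"fn": "send_rows", "kwargs": {
  "slide": [
    [0,0,0.1],
    [0,0,0.2],
    [0,0,0.2],
    [0,0,0.2]
  ],
  "rot": [
    [0,0,0],
    [0,0,0],
    [0,0,0],
    [0,0,0]
  ]
}}

```text
clock: 8.43
tool_pos: [0.5729, -0.107, 0.138]
eef_rot: [-0.14, 0.99, 0.0, 0.0]
force: [0.3, 0.2, -1.9]
grip_width: 0.012
finger_force: 30.0
```

```bash
python3 - <<'E'
from h import *
go([0.572,-0.1087,0.063],np.radians(106.2))
p=env.snapshot("wrist"); save(p,"w4"); np.savez("w4",**{k:p[k] for k in("pixels","mtx","R","t")})
E
```

```text
clock 8.43 pos [ 0.5729 -0.107   0.138 ] toolx [-0.961 -0.278 -0.   ] toolz [ 0.  0. -1.] F [ 0.3  0.2 -1.9] w 0.012001442309990526 j6 [-0.2   0.39  1.66  0.    1.09 -2.06]
slide [ 0.013 -0.014  0.75 ]
rot [ 0.0002  0.0001 -0.0009]
rot [ 1.0000e-04 -2.0000e-04  1.9991e+00]
```

View pics/w4.png

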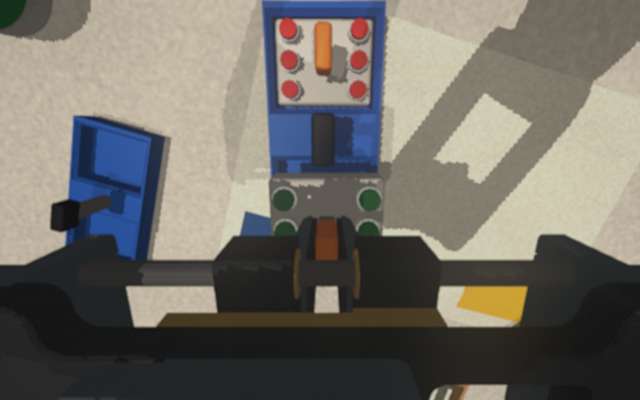

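The held block is at px (270–384, 177–240), in line with the carrier. The carrier spans columns 265–385, with the handle at (323,140). I'll rectify again for the sideways offset.

```bash
python3 - <<'E'
from rect import *
p=dict(np.load("w4.npz")); yaw=np.radians(16.2); im=rect(p,(0.5125,-0.126),yaw,.036,"r4")
hsv=cv2.cvtColor(im,cv2.COLOR_RGB2HSV)
for x in (-.10,-.06,-.022,-.01,.01):
    col=hsv[:,int((x+.13)*3000)]; m=(col[:,0]>100)&(col[:,0]<125)&(col[:,1]>110)
    r=np.where(m)[0]; v=col[:,2]
    print(x,"blue y from",.08-r.max()/3000,"to",.08-r.min()/3000, "step", [(round((.08-i/3000)*1000,1),int(v[i+4])-int(v[i-4])) for i in range(8,470) if m[i-4] and m[i+4] and abs(int(v[i+4])-int(v[i-4]))>25][::3])
ex=np.array([np.cos(yaw),np.sin(yaw)]); ey=np.array([-ex[1],ex[0]])
hs=cv2.cvtColor(p["pixels"],cv2.COLOR_RGB2HSV)
m=cv2.inRange(hs,(0,120,60),(4,255,255))|cv2.inRange(hs,(172,120,60),(180,255,255)); m[:,:270]=0;m[:,380:]=0;m[120:]=0
for c,a in blobs(p,m,30): X=ray(p,c,.052)[:2]-[.5125,-.126]; print("red",(1000*np.array([X@ex,X@ey])).round(1),a)
m=cv2.inRange(hs,(0,0,0),(180,255,45)); m[:105]=0;m[172:]=0;m[:,:305]=0;m[:,340:]=0
for c,a in blobs(p,m,30): X=ray(p,c,.114)[:2]-[.5125,-.126]; print("handle",(1000*np.array([X@ex,X@ey])).round(1),a)
o=env.observe(); M=Ro.from_quat(o["eef_rot"]).as_matrix()
m=cv2.inRange(hs,(50,70,25),(90,255,255)); m[:170]=0;m[260:]=0;m[:,:260]=0;m[:,400:]=0
for c,a in blobs(p,m,30): X=ray(p,c,o["tool_pos"][2]-.055+.044)[:2]-[.5125,-.126]; print("green",(1000*np.array([X@ex,X@ey])).round(1),a)
E
```

```text
-0.1 blue y from -0.05166666666666665 to 0.05 step [(-49.7, 32)]
-0.06 blue y from -0.05133333333333333 to 0.049666666666666665 step [(-49.7, 32)]
-0.022 blue y from -0.05133333333333333 to 0.050333333333333334 step [(-49.7, 31)]
-0.01 blue y from -0.05166666666666665 to 0.05 step [(27.3, -34), (26.3, -53), (-14.3, 46)]
0.01 blue y from -0.05166666666666665 to 0.05 step [(28.0, -29), (27.0, -53), (26.0, -51), (-14.0, 56)]
red [-83.4 -29.5] 275
red [-83.4  27.8] 279
red [-60.4 -29.6] 231
red [-60.2  27.8] 234
red [-37.7 -29.7] 210
red [-37.5  27.8] 214
handle [10.2  4.4] 75
green [ 38.9 -26.8] 263
green [38.9 29.9] 313
green [ 59.5 -26.8] 189
green [59.7 29.6] 207
```

View pics/r4.png

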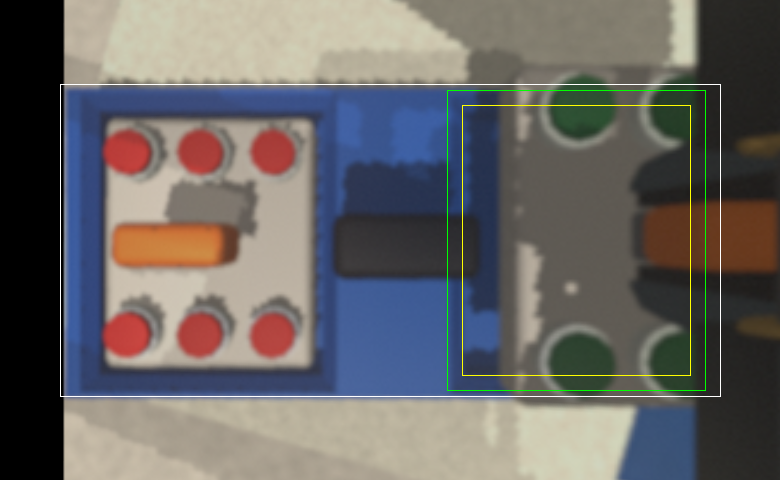

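{"fn": "send_rows", "kwargs": {
  "slide": [
    [0,-0.022,0.1],
    [0,-0.022,0.25],
    [0,-0.022,0.38],
    [0,-0.022,0.42],
    [0,-0.022,0.42]
  ],
  "rot": [
    [0,0,0],
    [0,0,0],
    [0,0,0],
    [0,0,0],
    [0,0,0]
  ]
}}

```text
clock: 8.9
tool_pos: [0.5726, -0.1098, 0.0949]
eef_rot: [-0.14, 0.99, 0.0, -0.001]
force: [-1.0, -0.1, -1.6]
grip_width: 0.0117
finger_force: 30.0
```

{"fn": "send_rows", "kwargs": {
  "slide": [
    [0,0,0.05],
    [0,0,0.1],
    [0,0,0.15],
    [0,0,0.2],
    [0,0,0.2]
  ],
  "rot": [
    [0,0,0],
    [0,0,0],
    [0,0,0],
    [0,0,0],
    [0,0,0]
  ]
}}

```text
clock: 9.32
tool_pos: [0.5726, -0.1098, 0.0749]
eef_rot: [-0.14, 0.99, 0.0, -0.001]
force: [-0.2, 0.6, -1.6]
grip_width: 0.0122
finger_force: 30.0
```

{"fn": "send_rows", "kwargs": {
  "slide": [
    [0,0,0.03],
    [0,0,0.06],
    [0,0,0.09],
    [0,0,0.11],
    [0,0,0.11]
  ],
  "rot": [
    [0,0,0],
    [0,0,0],
    [0,0,0],
    [0,0,0],
    [0,0,0]
  ]
}}

```text
clock: 9.73
tool_pos: [0.5729, -0.1098, 0.0644]
eef_rot: [-0.14, 0.99, 0.0, -0.0]
force: [0.3, 0.5, -1.5]
grip_width: 0.0121
finger_force: 30.0
```

{"fn": "send_rows", "kwargs": {
  "slide": [
    [0,0,0.01],
    [0,0,0.02],
    [0,0,0.02]
  ],
  "rot": [
    [0,0,0],
    [0,0,0],
    [0,0,0]
  ]
}}

```text
clock: 9.98
tool_pos: [0.5734, -0.11, 0.063]
eef_rot: [-0.14, 0.99, -0.0, 0.0]
force: [-0.5, 0.4, -1.0]
grip_width: 0.0116
finger_force: 30.0
```

{"fn": "send_rows", "kwargs": {
  "slide": [
    [0,0,0.01],
    [0,0,0.02],
    [0,0,0.02]
  ],
  "rot": [
    [0,0,0],
    [0,0,0],
    [0,0,0]
  ]
}}

```text
clock: 10.23
tool_pos: [0.5735, -0.11, 0.0629]
eef_rot: [-0.14, 0.99, -0.0, 0.001]
force: [-2.5, 0.1, 9.7]
grip_width: 0.0115
finger_force: 30.0
```

{"fn": "send_rows", "kwargs": {
  "slide": [
    [0,0,0.01],
    [0,0,0.01],
    [0,0,0.01],
    [0,0,0.01],
    [0,0,0.01]
  ],
  "rot": [
    [0,0,0],
    [0,0,0],
    [0,0,0],
    [0,0,0],
    [0,0,0]
  ]
}}

```text
clock: 10.65
tool_pos: [0.5735, -0.11, 0.0629]
eef_rot: [-0.14, 0.99, -0.0, 0.001]
force: [-4.2, 0.2, 14.5]
grip_width: 0.012
finger_force: 30.0
```

```bash
python3 - <<'E'
from h import *
go([0.5735,-0.11,0.063])
p=env.snapshot("side"); save(p,"s1"); cv2.imwrite("pics/s1c.png",cv2.resize(p["pixels"][130:230,280:420,::-1],None,fx=4,fy=4,interpolation=3))
E
```

```text
clock 10.65 pos [ 0.5735 -0.11    0.0629] toolx [-0.961 -0.277 -0.002] toolz [ 0.002 -0.    -1.   ] F [-4.2  0.2 14.5] w 0.012022404774707701 j6 [-0.21  0.46  1.75  0.    0.92 -2.06]
slide [ 0.    -0.    -0.001]
```

View pics/s1c.png

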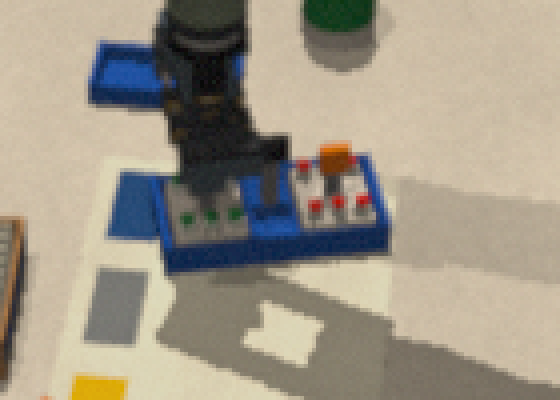

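The green block is seated flush, at px (205,215) in the crop. The press force is 14.5 N, and the TCP height of 0.063 is what a seated block should give. Next I'll release the press and move to the handle.

{"fn": "send_rows", "kwargs": {
  "slide": [
    [0,0,-0.02],
    [0,0,-0.03],
    [0,0,-0.035]
  ],
  "rot": [
    [0,0,0],
    [0,0,0],
    [0,0,0]
  ]
}}

```text
clock: 10.95
tool_pos: [0.5733, -0.11, 0.0635]
eef_rot: [-0.14, 0.99, 0.0, 0.0]
force: [-1.0, 0.7, -1.6]
grip_width: 0.0119
finger_force: 30.0
```

{"fn": "send_rows", "kwargs": {
  "slide": [
    [0,0,0],
    [0,0,0],
    [0,0,0],
    [0,0,0],
    [0,0,0]
  ],
  "rot": [
    [0,0,0],
    [0,0,0],
    [0,0,0],
    [0,0,0],
    [0,0,0]
  ],
  "fingers": 0.6
}}

```text
clock: 11.37
tool_pos: [0.5733, -0.11, 0.0633]
eef_rot: [-0.14, 0.99, 0.0, -0.0]
force: [-0.3, 0.1, 0.1]
grip_width: 0.0423
finger_force: 0.0
```

{"fn": "send_rows", "kwargs": {
  "slide": [
    [0,0,0],
    [0,0,0],
    [0,0,0]
  ],
  "rot": [
    [0,0,0],
    [0,0,0],
    [0,0,0]
  ]
}}

```text
clock: 11.62
tool_pos: [0.5732, -0.1099, 0.0634]
eef_rot: [-0.14, 0.99, 0.0, 0.0]
force: [-0.8, 0.0, 0.5]
grip_width: 0.0548
finger_force: 0.0
```

{"fn": "send_rows", "kwargs": {
  "slide": [
    [0,0,-0.1],
    [0,0,-0.3],
    [0,0,-0.6],
    [0,0,-0.8],
    [0,0,-0.8]
  ],
  "rot": [
    [0,0,0],
    [0,0,0],
    [0,0,0],
    [0,0,0],
    [0,0,0]
  ]
}}

```text
clock: 12.03
tool_pos: [0.5763, -0.1106, 0.149]
eef_rot: [-0.14, 0.99, -0.002, 0.005]
force: [-0.7, 0.3, 0.3]
grip_width: 0.0549
finger_force: 0.0
```

```bash
python3 - <<'E'
from rect import *
go([0.5125,-0.126,0.082],np.radians(106.2))
p=env.snapshot("wrist"); np.savez("w5",**{k:p[k] for k in("pixels","mtx","R","t")})
rect(p,(0.5125,-0.126),np.radians(16.2),.036,"r5")
for q in ["carrier","carrier_handle","block","seated_block"]:
    for d in env.spot_point(q,p)[:2]: print(q,round(d["p"],2),w(p,d["xyz"]).round(4))
E
```

```text
clock 12.03 pos [ 0.5763 -0.1106  0.149 ] toolx [-0.961 -0.277 -0.009] toolz [ 0.01  -0.002 -1.   ] F [-0.7  0.3  0.3] w 0.05486345180024211 j6 [-0.21  0.38  1.64  0.    1.11 -2.06]
slide [0.661 0.032 0.664]
rot [-0.003   0.0057 -0.0016]
rot [0.0089 0.0047 1.9984]
carrier 0.8 [ 6.364e-01 -3.255e-01 -3.000e-04]
carrier_handle 0.91 [ 0.646  -0.3279  0.0714]
carrier_handle 0.71 [ 0.5064 -0.1278  0.1014]
block 0.82 [ 0.5785 -0.1069  0.0055]
seated_block 0.83 [ 0.456  -0.1441  0.0061]
```

View pics/r5.png

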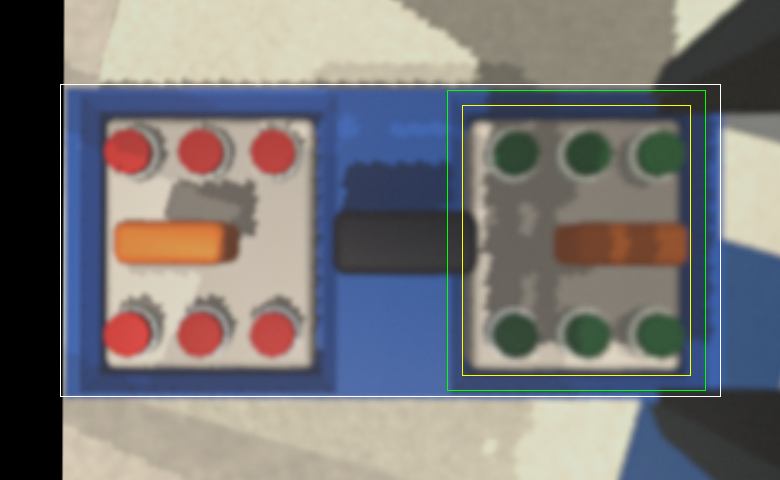

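Both blocks are seated with even gaps, the green caps at rectified px (515–660, 152–335). The handle is centred at about (405,241). Now to the handle.

{"fn": "send_rows", "kwargs": {
  "slide": [
    [0.2,0,0],
    [0.4,0,0],
    [0.6,0,0],
    [0.63,0,0],
    [0.63,0,0]
  ],
  "rot": [
    [0,0,0],
    [0,0,0],
    [0,0,0],
    [0,0,0],
    [0,0,0]
  ]
}}

```text
clock: 12.7
tool_pos: [0.5115, -0.1274, 0.1427]
eef_rot: [-0.139, 0.99, 0.0, -0.001]
force: [-0.3, 0.6, 0.5]
grip_width: 0.0547
finger_force: 0.0
```

```bash
python3 - <<'E'
from rect import *
p=env.snapshot("wrist"); np.savez("w6",**{k:p[k] for k in("pixels","mtx","R","t")})
go([0.5127,-0.1268,0.082],np.radians(106.2))
E
```

```text
clock 12.75 pos [ 0.5127 -0.1274  0.143 ] toolx [-0.961 -0.276  0.   ] toolz [-0.  0. -1.] F [ 1.1 -0.4  0.2] w 0.05493782667565514 j6 [-0.27  0.3   1.78  0.    1.06 -2.12]
slide [-0.001  0.005  0.61 ]
rot [ 0.0003 -0.0001 -0.002 ]
rot [-1.000e-04 -5.000e-04  1.998e+00]
```

{"fn": "send_rows", "kwargs": {
  "slide": [
    [0,0,0.2],
    [0,0,0.4],
    [0,0,0.55],
    [0,0,0.61],
    [0,0,0.61]
  ],
  "rot": [
    [0,0,0],
    [0,0,0],
    [0,0,0],
    [0,0,0],
    [0,0,0]
  ]
}}

```text
clock: 13.17
tool_pos: [0.5126, -0.1269, 0.0807]
eef_rot: [-0.14, 0.99, 0.001, -0.001]
force: [-1.0, 0.5, 0.4]
grip_width: 0.0544
finger_force: 0.0
```

{"fn": "send_rows", "kwargs": {
  "slide": [
    [0,0,0],
    [0,0,0],
    [0,0,0],
    [0,0,0],
    [0,0,0]
  ],
  "rot": [
    [0,0,0],
    [0,0,0],
    [0,0,0],
    [0,0,0],
    [0,0,0]
  ],
  "fingers": 0
}}

```text
clock: 13.58
tool_pos: [0.5131, -0.1275, 0.0831]
eef_rot: [-0.14, 0.99, -0.0, 0.001]
force: [0.1, -0.5, -0.1]
grip_width: 0.0243
finger_force: 0.0
```

{"fn": "send_rows", "kwargs": {
  "slide": [
    [0,0,0],
    [0,0,0],
    [0,0,0],
    [0,0,0],
    [0,0,0]
  ],
  "rot": [
    [0,0,0],
    [0,0,0],
    [0,0,0],
    [0,0,0],
    [0,0,0]
  ]
}}

```text
clock: 14.0
tool_pos: [0.5127, -0.1272, 0.0827]
eef_rot: [-0.14, 0.99, 0.0, 0.0]
force: [-1.2, 1.8, 3.6]
grip_width: 0.0159
finger_force: 30.0
```

Gripped at 16 mm with 30 N. I'll lift slowly, a little first.

{"fn": "send_rows", "kwargs": {
  "slide": [
    [0,0,-0.04],
    [0,0,-0.1],
    [0,0,-0.18],
    [0,0,-0.26],
    [0,0,-0.3]
  ],
  "rot": [
    [0,0,0],
    [0,0,0],
    [0,0,0],
    [0,0,0],
    [0,0,0]
  ]
}}

```text
clock: 14.42
tool_pos: [0.5132, -0.1276, 0.1136]
eef_rot: [-0.14, 0.99, -0.0, 0.001]
force: [0.3, 0.1, -6.1]
grip_width: 0.016
finger_force: 30.0
```

```bash
python3 - <<'E'
from rect import *
o=env.observe(); print(o["ft_torque"])
p=env.snapshot("side"); cv2.imwrite("pics/s2c.png",cv2.resize(p["pixels"][110:230,270:430,::-1],None,fx=4,fy=4,interpolation=3))
go([0.5127,-0.127,0.222],np.radians(106.2))
E
```

```text
[0.01921945 0.00288952 0.05948517]
clock 14.47 pos [ 0.5136 -0.1277  0.1141] toolx [-0.961 -0.277 -0.002] toolz [ 0.003 -0.001 -1.   ] F [ 0.4 -0.5 -5.5] w 0.016053191857121556 j6 [-0.27  0.33  1.82 -0.    0.99 -2.12]
slide [ 0.004  0.008 -1.079]
rot [-0.001   0.0016 -0.0016]
rot [2.5000e-03 1.5000e-03 1.9984e+00]
```

View pics/s2c.png

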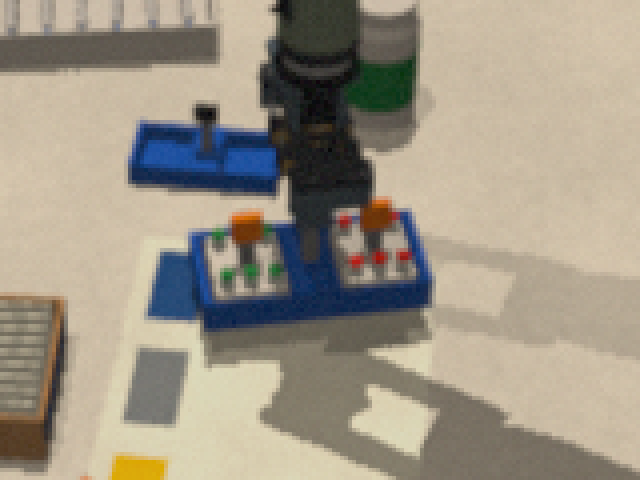

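The carrier is off the desk and level, with both blocks seated, at px (190–435, 210–330) in the crop. The load is 6 N, which matches 0.6 kg. Lifting the rest of the way.

{"fn": "send_rows", "kwargs": {
  "slide": [
    [0,0,-0.08],
    [0,0,-0.2],
    [0,0,-0.34],
    [0,0,-0.46],
    [0,0,-0.53]
  ],
  "rot": [
    [0,0,0],
    [0,0,0],
    [0,0,0],
    [0,0,0],
    [0,0,0]
  ]
}}

```text
clock: 14.88
tool_pos: [0.5132, -0.1275, 0.1671]
eef_rot: [-0.14, 0.99, -0.0, 0.001]
force: [0.7, -0.0, -6.4]
grip_width: 0.016
finger_force: 30.0
```

{"fn": "send_rows", "kwargs": {
  "slide": [
    [0,0,-0.12],
    [0,0,-0.26],
    [0,0,-0.38],
    [0,0,-0.46],
    [0,0,-0.5]
  ],
  "rot": [
    [0,0,0],
    [0,0,0],
    [0,0,0],
    [0,0,0],
    [0,0,0]
  ]
}}

```text
clock: 15.3
tool_pos: [0.513, -0.1274, 0.2165]
eef_rot: [-0.14, 0.99, -0.0, 0.001]
force: [-0.1, -0.0, -6.6]
grip_width: 0.016
finger_force: 30.0
```

{"fn": "send_rows", "kwargs": {
  "slide": [
    [0,0,0],
    [0,0,0],
    [0,0,0],
    [0,0,0],
    [0,0,0]
  ],
  "rot": [
    [0,0,0],
    [0,0,0],
    [0,0,0],
    [0,0,0],
    [0,0,0]
  ]
}}

```text
clock: 15.72
tool_pos: [0.5124, -0.1273, 0.2148]
eef_rot: [-0.14, 0.99, 0.0, -0.001]
force: [-0.1, -0.5, -5.8]
grip_width: 0.016
finger_force: 30.0
```

{"fn": "send_rows", "kwargs": {
  "slide": [
    [0,0,0],
    [0,0,0],
    [0,0,0],
    [0,0,0],
    [0,0,0]
  ],
  "rot": [
    [0,0,0],
    [0,0,0],
    [0,0,0],
    [0,0,0],
    [0,0,0]
  ]
}}

```text
clock: 16.13
tool_pos: [0.5127, -0.1274, 0.2154]
eef_rot: [-0.14, 0.99, 0.0, 0.0]
force: [-0.4, -0.3, -5.4]
grip_width: 0.0159
finger_force: 30.0
```

```bash
python3 - <<'E'
from rect import *
p=env.snapshot("side"); cv2.imwrite("pics/s3c.png",cv2.resize(p["pixels"][80:220,270:430,::-1],None,fx=4,fy=4,interpolation=3))
go([0.5127,-0.127,0.217],np.radians(106.2))
E
```

```text
clock 16.18 pos [ 0.5127 -0.1274  0.2155] toolx [-0.961 -0.277 -0.   ] toolz [ 0.  0. -1.] F [-0.3  0.3 -6.2] w 0.01596889414359174 j6 [-0.27  0.25  1.67  0.    1.23 -2.12]
slide [-0.001  0.004 -0.015]
rot [ 0.      0.0001 -0.0016]
rot [ 1.0000e-04 -0.0000e+00  1.9984e+00]
```

View pics/s3c.png

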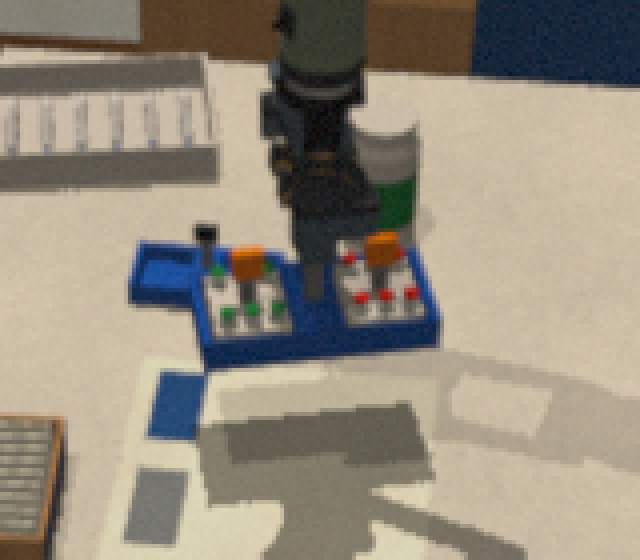

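The loaded carrier is held level and still, with its underside about 13 cm up and both blocks flush, at px (195–440, 240–365) in the crop. Handing in.

```bash
python3 -c "
from rig import env
print(env.close_job())"
```

```text
the job is handed in; nothing more can be done
None
```

The green-capped block is seated flush and was pressed in at about 14 N; I handed the job in with the loaded carrier held still and level about 13 cm above the desk, and no verdict came back.

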